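# Screw the square lid of a bead jar snug and flush, then slide the jar home in its rack

### The job

The bead jar on the pulled-out sled in the middle lane of the wooden rack has its square lid on loose and askew. Screw the lid down clockwise until you feel its rubber seal bite, go on a good twelfth of a turn at least, and stop at the first place after that where the lid is flush with the jar's four sides, so the seal is snug but not crushed. Then slide jar and sled gently back along the lane, fully home between the neighbours, without disturbing those, and let go.

Things in the scene. Friction and masses are not known exactly. Their poses are not given: they have to be found in the camera images.
- lid: Square beech screw lid, 50x50x14 mm, with a round fluted knob on top (38 mm across, 30 mm tall). Origin on the screw axis, half-way up the knob, 15 mm above the lid's top face. z up; x, y square to its sides: flush with the jar when turned any whole number of quarter turns against it. Clockwise from above screws it down, 4 mm a turn, 0.3 N m of drag; it stays where left. Starts loose.
- jar_mid (a point): The square clear bead jar, 50x50 mm, 64 mm to its shoulder, wedged in a plywood sled that slides along the rack's middle lane (about 1.5 N of friction; neither turns nor lifts). This point is on the jar's axis, 32 mm above its underside. x, y square to the jar's sides, z up. It starts 45 to 58 mm in front of home.
- seal: Hidden rubber seal under the lid; origin on the jar's axis 72 mm above its underside, whatever the rubber's thickness. Thickness unknown: first bite comes 0.04 to 0.84 turns from the start. From there, on top of the drag, the torque needed to turn the lid grows 0.6 N m a turn and the seal's press 43 N a turn. Snug: 21 to 150 degrees past first bite (2.5 to 18 N). Crushed at about 190 degrees (23 N).
- lane_home (a point): Plywood rack, three lanes, 125 mm deep, 176 wide; floor 8 mm thick, lane walls 32 mm, back stop 40 mm above the table. Fixed. This point is on the middle lane's floor where the jar's axis stands when its sled is home against the back stop (jar_mid is then 35 mm above it, the knob's middle about 100 mm). x points along the lane to the stop, z up.
- jar_left_mid (a point): Neighbour jar of the same kind, lid tight and flush, loose, 0.22 kg, home in the left lane, 56 mm beside the middle one's home; point on its axis 55 mm above its underside.
- jar_right_mid (a point): Neighbour jar of the same kind, lid tight and flush, loose, 0.22 kg, home in the right lane, 56 mm beside the middle one's home; point on its axis 55 mm above its underside.

How it is judged:
By the outcome, as a careful person would: the job done as asked, in the order asked, and still so for the second after the job is handed in, with the robot touching nothing.
It also fails if it takes over 72 s, if anything falls off the work surface, if the arm or the gripper's body presses on something with over 40 N, if the wrist force passes 120 N, or if a joint passes its speed limit or range.

### The arm

A 6-joint arm with a two-finger parallel gripper is mounted at the origin on a cart in front of the work surface, level with it; the furniture and walls round the work are solid. World frame = base frame: x ahead of the robot, y to its left, z up, the work surface at z = 0. Lengths are in m, angles in rad, forces in N, time in s.
With the tool pointing down it reaches from about 0.375 to 0.9 m from the base axis. Payload 3.1 kg.
Tool frame: the origin (TCP) lies at the very end of the fingers, on their centre line; the grasp point (between the pads) lies 19 mm behind it (manip.grasp_offset is the distance from the TCP to the grasp point, in m); x points along the fingers, z is the direction in which the jaws open and shut, and the axes are right-handed (so a half turn about x gives the same grasp; the last joint's range is limited). The gripper opens to 85 mm and grips with 20 to 120 N. Pads are 22 mm wide; open, the fingers measure 114 mm over their backs; the gripper's body (76 mm by 85 mm) begins 54 mm behind the grasp point. The pads swing forward as they close: fully open they stand 13 mm farther back than shut.
Start: joints at [-1.341, 0.527, 1.433, -0, 1.181, -0.178], TCP at [0.248, -0.573, 0.231] pointing down, gripper open.
Joint ranges: [-3.08, 3.08], [-0.75, 2.2], [0.22, 2.44], [-1.43, 4.57], [0, 2.65], [-2.85, 2.85]. Speed limits (rad/s): [2.79, 2.79, 3.14, 3.14, 3.14, 3.14].

### API

Orientations are given as a unit quaternion [x, y, z, w].
In Python, from station import manip gives the robot as it stands.
- The arm moves only by the tool send_rows, never from a script. Its argument "steps" is a list that holds one entry, the list of rows, each a list of 5 numbers: the closure, from 0 (fully open) to 1 (shut), then the shift along the world's x, y, z in m, then the turn about the world's z in rad. A call has 1 to 8 rows; each row is the pose to reach, as a shift and turn from the pose commanded when the call began; what a row does not reach only later rows make up. A row lasts 1/8 s, in which the tool goes at most 62.5 mm and 10.7 degrees, less where a joint would pass 70% of its speed; a pose out of reach is approached as far as the arm can. A call with a gripper value outside its range is refused whole. The fingers move at their own pace and stop on an object; "grip_force" is the grip in N (left out, the last holds). Time passes only in rows, so rows that repeat a pose let the fingers close. It gives the time, the measured TCP pose, the force and the opening at its end, in the units of the state.
- manip.sense(): the state, without advancing time (a new reading comes with each control period).
- manip.snapshot(name): name is "scene" or "top" or "wrist"; returns the picture (480x640x3 uint8, red, green, blue); there is no depth.
- manip.camera_params(name): a dict with "fx", "fy", "cx", "cy" (pixels), "D" ([k1, k2, p1, p2, k3] as OpenCV has them; the pictures are not rectified), "T" (4x4, takes a point from camera to world coordinates); the wrist camera has in their place "tool_from_camera" (4x4, takes a point from camera to tool coordinates, whose origin is the TCP and whose axes are the tool frame's). Camera axes: x right, y down, z forward; pixel columns grow to the right and rows downward; lengths in m; the calibration is good to about 2 mm. A picture is of the moment at which its call begins: read the wrist's pose just before it. camera_params takes no time and is no camera call.
- manip.sign_off(): hands the job in, once; it reports no verdict.
The state is a dict: "t": time; "q": joint angles; "qd": joint speeds; "tau": joint torques, N m; "tcp_pos": TCP position; "tool_rot": TCP orientation; "force": force on the tool from outside, world axes, zero at the start; "ft_torque": the same for the moment, N m; "finger_gap": opening from 0.0 (shut) to 1.0 (fully open).
Only numpy, scipy, OpenCV 4.12 (cv2) and the standard library are available. Lean on these libraries where they do the work, as an engineer would, in place of code of your own. Each camera call takes 0.05 s, during which the arm holds its last target.

## Working session

There is one attempt and no reset: what is moved stays moved. The work goes in short steps, Python scripts to look and compute and a tool call to move; the robot and the scene stay as the last step left them, time stands still between calls to the robot, and variables do not carry over. Pictures are saved under pics/ and viewed, and the job is handed in when it is done.

Besides the shell and the picture viewer there is one more tool, called after "Request:" in YAML: its name, and indented under it one key for each argument. send_rows: Moves the arm, as the interface text tells. Its arguments: {"type":"object","properties":{"steps":{"type":"array","items":{"type":"array","items":{"type":"array","items":{"type":"number"}}}},"grip_force":{"type":"number"}},"required":["steps"]}

```bash
ls; mkdir -p pics; python3 - <<'E'
from station import manip
import cv2
s=manip.sense();print(s)
for n in("scene","top","wrist"):
    im=manip.snapshot(n);cv2.imwrite(f"pics/{n}0.png",im[:,:,::-1]);print(n,manip.camera_params(n))
print(manip.grasp_offset)
E
```

```text
pics
{'t': 0.0, 'q': array([-1.34049181e+00,  5.28473413e-01,  1.43390781e+00,  1.65231542e-05,
        1.18140209e+00, -1.78507744e-01]), 'qd': array([-0.00096942, -0.00087621,  0.00046516, -0.00037132, -0.00121147,
       -0.00041173]), 'tau': array([ 1.48881241e-03, -4.42339182e+01, -1.78023863e+01, -9.42168481e-05,
        8.39155196e-03, -7.55531147e-06]), 'tcp_pos': array([ 0.24830982, -0.57277279,  0.23032742]), 'tool_rot': array([ 0.38863685,  0.59164007, -0.38756242,  0.59052418]), 'force': array([-0.61286435,  0.20051539, -0.34183776]), 'ft_torque': array([ 0.0897466 , -0.01634295, -0.01226898]), 'finger_gap': 0.9982328842866872}
scene {'fx': 572.762197285515, 'fy': 572.762197285515, 'cx': 322.27460003804174, 'cy': 237.857469908022, 'D': array([0.02560181, 0.        , 0.        , 0.        , 0.        ]), 'T': array([[-0.61485763, -0.34640631,  0.70848625, -0.10428357],
       [-0.7884371 ,  0.29028801, -0.54230971,  0.81971796],
       [-0.01780556, -0.8920401 , -0.45160538,  0.48588177],
       [ 0.        ,  0.        ,  0.        ,  1.        ]])}
top {'fx': 568.0179276
[... 266 characters left out ...]
324,  0.35431294],
       [ 0.00646162, -0.09540283, -0.99541778,  0.95922943],
       [ 0.        ,  0.        ,  0.        ,  1.        ]])}
wrist {'fx': 380.66117659279126, 'fy': 380.66117659279126, 'cx': 318.12344976318207, 'cy': 242.7355923055938, 'D': array([-0.00226752,  0.        ,  0.        ,  0.        ,  0.        ]), 'tool_from_camera': array([[-1.25248270e-03, -3.19439582e-01,  9.47605817e-01,
        -1.42546123e-01],
       [-2.96415319e-04, -9.47606400e-01, -3.19440171e-01,
         8.18144571e-02],
       [ 9.99999172e-01, -6.80978168e-04,  1.09217383e-03,
        -1.36834834e-03],
       [ 0.00000000e+00,  0.00000000e+00,  0.00000000e+00,
         1.00000000e+00]])}
0.0187
```

View pics/scene0.png

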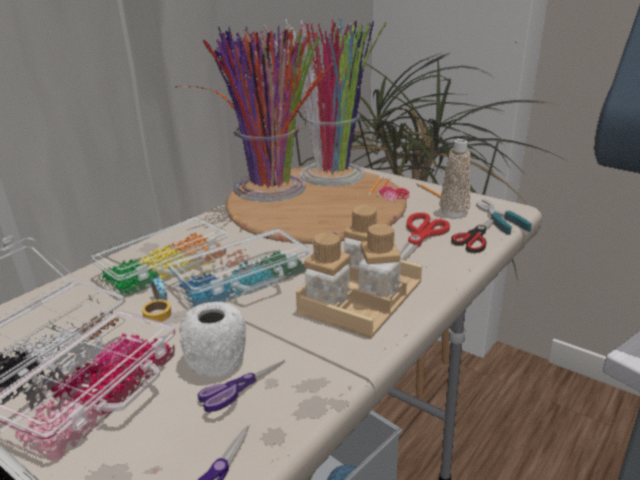

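View pics/top0.png

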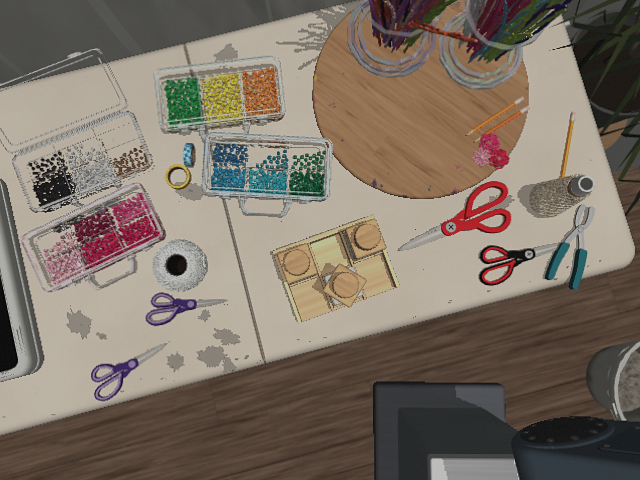

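```bash
python3 - <<'E'
import cv2
im=cv2.imread("pics/top0.png")[205:330,260:410]
cv2.imwrite("pics/top0z.png",cv2.resize(im,None,fx=5,fy=4.8,interpolation=cv2.INTER_CUBIC) if 0 else cv2.resize(im,(720,600),interpolation=cv2.INTER_CUBIC))
im=cv2.imread("pics/scene0.png")[195:335,290:430]
cv2.imwrite("pics/scene0z.png",cv2.resize(im,(600,600),interpolation=cv2.INTER_CUBIC))
E
```

```text
(no output)
```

View pics/top0z.png

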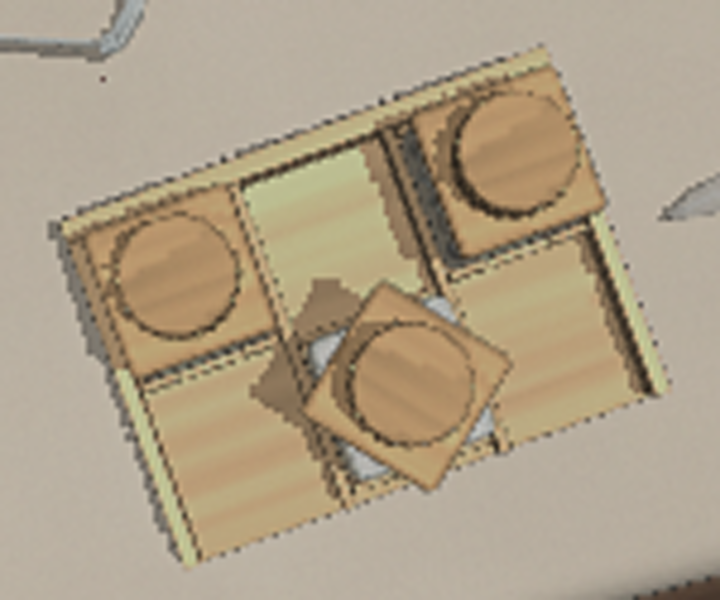

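View pics/scene0z.png

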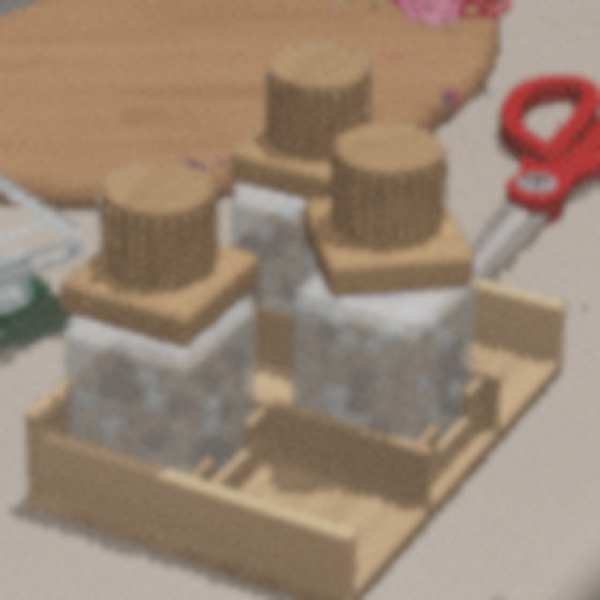

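View pics/wrist0.png

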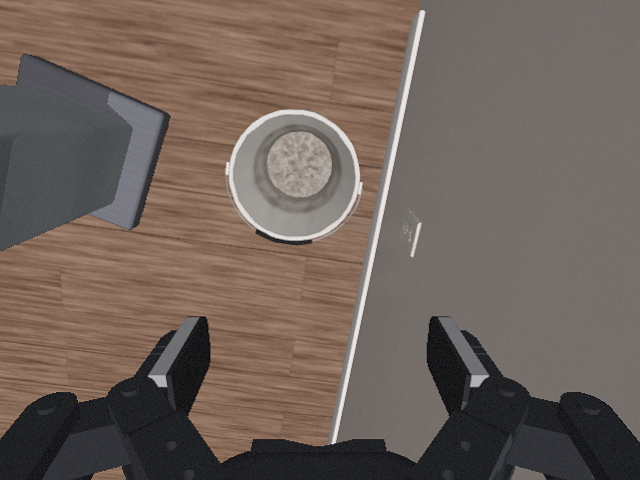

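```bash
cat > h.py <<'E'
import numpy as np,cv2
from station import manip
def ray(name,uv,T=None):
    p=manip.camera_params(name);K=np.array([[p['fx'],0,p['cx']],[0,p['fy'],p['cy']],[0,0,1]])
    if T is None:T=p['T']
    n=cv2.undistortPoints(np.array(uv,float).reshape(-1,1,2),K,p['D']).reshape(-1,2)
    d=np.c_[n,np.ones(len(n))]@T[:3,:3].T
    return T[:3,3],d
def atz(name,uv,z,T=None):
    o,d=ray(name,uv,T);s=(z-o[2])/d[:,2];return o+d*s[:,None]
def proj(name,P,T=None):
    p=manip.camera_params(name);K=np.array([[p['fx'],0,p['cx']],[0,p['fy'],p['cy']],[0,0,1]])
    if T is None:T=p['T']
    Ti=np.linalg.inv(T);r,_=cv2.Rodrigues(Ti[:3,:3])
    return cv2.projectPoints(np.array(P,float).reshape(-1,3),r,Ti[:3,3],K,p['D'])[0].reshape(-1,2)
from scipy.spatial.transform import Rotation as R
def wristT():
    s=manip.sense();T=np.eye(4);T[:3,:3]=R.from_quat(s['tool_rot']).as_matrix();T[:3,3]=s['tcp_pos']
    return T@manip.camera_params('wrist')['tool_from_camera'],s
E
python3 - <<'E'
from h import *
z=lambda l:np.array(l)/4.8+[260,205]
k=atz('top',z([(413,383),(176,276),(518,152)]),0.125);print(k)
d=k[2]-k[1];print(np.linalg.norm(d[:2]),np.degrees(np.arctan2(d[1],d[0])), k[0]-(k[1]+k[2])/2)
r=atz('top',z([(55,228),(545,50)]),0.04);print(r);d=r[1]-r[0];print(np.linalg.norm(d),np.degrees(np.arctan2(d[1],d[0])))
l=atz('top',z([(383,280),(511,364),(431,490),(303,411)]),0.096);print(l)
for i in range(4):
    d=l[(i+1)%4]-l[i];print(np.linalg.norm(d),np.degrees(np.arctan2(d[1],d[0])))
print(l.mean(0))
s=manip.sense();print(R.from_quat(s['tool_rot']).as_matrix())
E
```

```text
[[0.42907215 0.3041396  0.125     ]
 [0.46137344 0.37671063 0.125     ]
 [0.50011179 0.27179375 0.125     ]]
0.11184012152744624 -69.73439564718169 [-0.05167047 -0.02011259  0.        ]
[[0.4822336  0.41998601 0.04      ]
 [0.54384178 0.25405912 0.04      ]]
0.1769951931019223 -69.63018377588443
[[0.4620963  0.3118903  0.096     ]
 [0.43574617 0.27141605 0.096     ]
 [0.39607815 0.29675052 0.096     ]
 [0.42062275 0.33710182 0.096     ]]
0.048295902927308725 -123.06551923287508
0.04706788911866572 147.43516177955152
0.047229913999660915 58.6889974209707
0.048535311725527885 -31.29516493642927
[0.42863584 0.30428967 0.096     ]
[[-3.86267582e-04  9.17598645e-01  3.97507958e-01]
 [ 1.59579343e-03  3.97508048e-01 -9.17597300e-01]
 [-9.99998652e-01  2.79902498e-04 -1.61784236e-03]]
```

Request:
send_rows:
  steps:
    - [[0.3,0.025,0.046,0.03,0.18],[0.3,0.05,0.092,0.06,0.36],[0.3,0.075,0.138,0.06,0.54],[0.3,0.1,0.184,0.06,0.72],[0.3,0.125,0.23,0.06,0.9],[0.3,0.15,0.276,0.06,1.08],[0.3,0.175,0.322,0.06,1.26],[0.3,0.2,0.37,0.06,1.44]]
  grip_force: 80

```text
t: 1.15
tcp_pos: [0.449, -0.2019, 0.2912]
tool_rot: [-0.1, 0.7, 0.1, 0.7]
force: [0.2, 0.4, -0.3]
finger_gap: 0.699
```

Request:
send_rows:
  steps:
    - [[0.3,-0.002,0.055,0.0,0.18],[0.3,-0.005,0.11,0.0,0.36],[0.3,-0.007,0.17,0.0,0.54],[0.3,-0.01,0.23,0.0,0.72],[0.3,-0.012,0.29,0.0,0.9],[0.3,-0.015,0.35,0.0,1.08],[0.3,-0.017,0.41,0.0,1.26],[0.3,-0.02,0.46,-0.01,1.44]]

```text
t: 2.15
tcp_pos: [0.4286, 0.259, 0.2818]
tool_rot: [0.537, -0.459, -0.537, -0.461]
force: [0.3, -0.6, -0.9]
finger_gap: 0.702
```

Request:
send_rows:
  steps:
    - [[0.3,0,0.02,-0.01,0.18],[0.3,0,0.045,-0.02,0.36],[0.3,0,0.045,-0.03,0.54],[0.3,0,0.045,-0.03,0.72],[0.3,0,0.045,-0.03,0.9],[0.3,0,0.045,-0.03,1.08],[0.3,0,0.045,-0.03,1.26],[0.3,0,0.045,-0.03,1.44]]

```text
t: 3.15
tcp_pos: [0.4282, 0.3014, 0.251]
tool_rot: [-0.707, -0.008, 0.707, -0.008]
force: [-0.7, -0.5, -0.1]
finger_gap: 0.698
```

Request:
send_rows:
  steps:
    - [[0.3,0,0,0,0.07],[0.3,0,0,0,0.07]]

```text
t: 3.4
tcp_pos: [0.4282, 0.3014, 0.2511]
tool_rot: [-0.706, -0.03, 0.707, -0.03]
force: [0.1, 0.1, 1.0]
finger_gap: 0.703
```

```bash
python3 - <<'E'
from h import *
T,s=wristT();im=manip.snapshot("wrist");cv2.imwrite("pics/w1.png",im[:,:,::-1])
np.save("w1T.npy",T)
M=R.from_quat(s['tool_rot']).as_matrix();print(s['t'],s['q'],s['tcp_pos'],M,s['force'],s['ft_torque'],s['tau'][5],s['finger_gap'])
im=manip.snapshot("scene");cv2.imwrite("pics/s1.png",im[:,:,::-1])
E
```

```text
3.4 [ 3.99758384e-01  3.66803878e-01  1.66119637e+00 -1.84381788e-05
  1.11419187e+00 -2.82738156e+00] [0.4282474  0.3014337  0.25109208] [[-5.45764553e-04  8.54511427e-02 -9.96342212e-01]
 [-2.48555918e-04 -9.96342342e-01 -8.54510177e-02]
 [-9.99999820e-01  2.01010617e-04  5.65007720e-04]] [0.06213115 0.08379063 0.9603482 ] [-0.01737934 -0.00744461 -0.00067785] -0.11865025386214256 0.7025051924456316
```

View pics/w1.png

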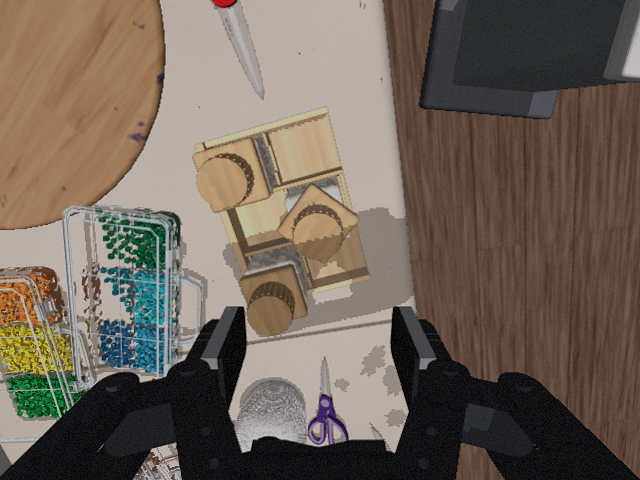

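```bash
python3 - <<'E'
import cv2
im=cv2.imread("pics/w1.png")[165:285,240:384]
cv2.imwrite("pics/w1z.png",cv2.resize(im,(720,600),interpolation=cv2.INTER_CUBIC))
E
```

```text
(no output)
```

View pics/w1z.png

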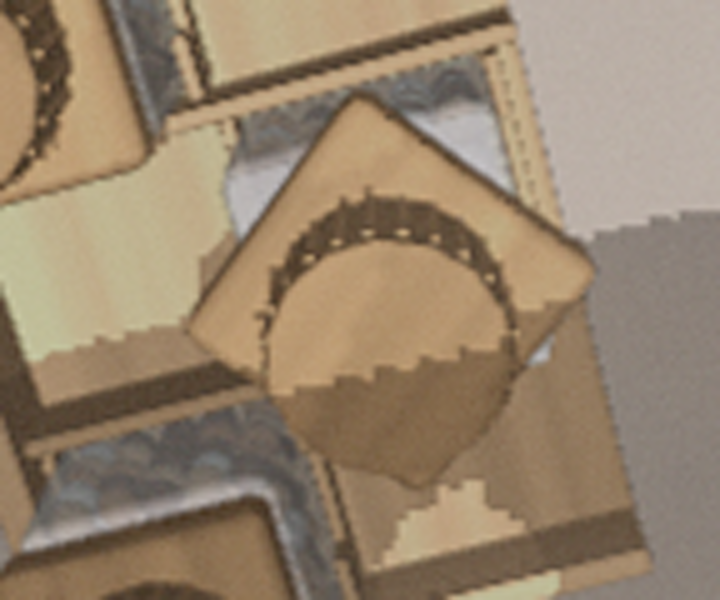

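```bash
python3 - <<'E'
from h import *
T=np.load("w1T.npy")
z=lambda l:np.array(l)/5.0+[240,165]
for h in(.121,.125,.129):
    print(h,atz('wrist',z([(391,357)]),h,T)[0],atz('top',np.array([[413,383]])/4.8+[260,205],h)[0])
for h in (.093,.097):
  l=atz('wrist',z([(360,95),(595,270),(425,487),(190,328)]),h,T)
  for i in range(4):
    d=l[(i+1)%4]-l[i];print(np.linalg.norm(d),np.degrees(np.arctan2(d[1],d[0])))
  print(l.mean(0),(l[0]+l[2])/2,(l[1]+l[3])/2)
E
```

```text
0.121 [0.42696807 0.30681685 0.121     ] [0.42914505 0.30389903 0.121     ]
0.125 [0.42707555 0.3055492  0.125     ] [0.42907215 0.3041396  0.125     ]
0.129 [0.42718302 0.30428154 0.129     ] [0.42899925 0.30438018 0.129     ]
0.047762805237360685 148.02449234372537
0.046957912748417534 58.989513495594935
0.04802868038962662 -30.993294342642432
0.04777752335036095 -121.33745271805005
[0.42682391 0.30562027 0.093     ] [0.42666003 0.30547993 0.093     ] [0.4269878 0.3057606 0.093    ]
0.04712735910702636 148.02449234372543
0.04633317507238976 58.98951349559498
0.0473896970018842 -30.993294342642507
0.04714188140724076 -121.3374527180501
[0.4269233  0.30448658 0.097     ] [0.42676159 0.30434812 0.097     ] [0.427085   0.30462505 0.097     ]
```

Request:
send_rows:
  steps:
    - [[0.3,0,0.003,-0.04,-0.08],[0.3,0,0.003,-0.08,-0.08],[0.3,0,0.003,-0.115,-0.08],[0.3,0,0.003,-0.135,-0.08],[0.3,0,0.003,-0.142,-0.08],[0.3,0,0.003,-0.147,-0.08],[0.3,0,0.003,-0.147,-0.08]]

```text
t: 4.38
tcp_pos: [0.4288, 0.3047, 0.1047]
tool_rot: [0.707, 0.002, -0.707, 0.002]
force: [0.2, -0.3, 0.3]
finger_gap: 0.697
```

```bash
cat > rd.py <<'E'
from h import *
s=manip.sense();M=R.from_quat(s['tool_rot']).as_matrix();y=np.degrees(np.arctan2(M[1,2],M[0,2]))
print('t%.2f yaw %.2f tcp'%(s['t'],y),s['tcp_pos'].round(4),'F',s['force'].round(2),'M',s['ft_torque'].round(3),'tau6 %.3f q6 %.3f qd6 %.3f gap %.3f'%(s['tau'][5],s['q'][5],s['qd'][5],s['finger_gap']))
E
python3 rd.py
python3 - <<'E'
from h import *
im=manip.snapshot("wrist");cv2.imwrite("pics/w2.png",im[:,:,::-1])
E
```

```text
t4.38 yaw -179.64 tcp [0.4288 0.3047 0.1047] F [ 0.17 -0.35  0.32] M [ 0.014 -0.021  0.025] tau6 0.001 q6 -2.743 qd6 -0.003 gap 0.697
```

View pics/w2.png

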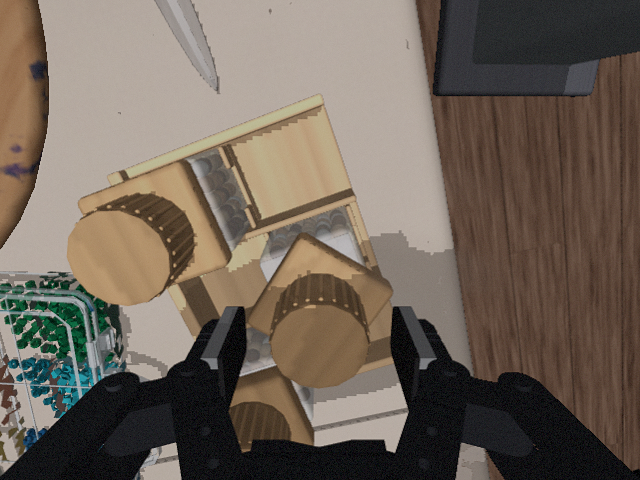

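Request:
send_rows:
  steps:
    - [[0.3,0,0,-0.004,0],[0.4,0,0,-0.005,0],[0.5,0,0,-0.005,0],[0.7,0,0,-0.005,0],[0.8,0,0,-0.005,0],[0.8,0,0,-0.005,0]]
  grip_force: 80

```text
t: 5.18
tcp_pos: [0.4285, 0.3046, 0.0996]
tool_rot: [0.707, 0.002, -0.707, 0.002]
force: [-1.4, -0.2, 4.2]
finger_gap: 0.418
```

```bash
python3 rd.py
python3 - <<'E'
from h import *
im=manip.snapshot("scene");cv2.imwrite("pics/s2.png",cv2.resize(im[150:340,240:480,::-1],(720,570)))
im=manip.snapshot("wrist");cv2.imwrite("pics/w3.png",im[:,:,::-1])
E
```

```text
t5.17 yaw -179.63 tcp [0.4285 0.3046 0.0996] F [-1.36 -0.2   4.17] M [-0.01   0.104  0.011] tau6 -0.000 q6 -2.743 qd6 -0.002 gap 0.418
```

View pics/s2.png

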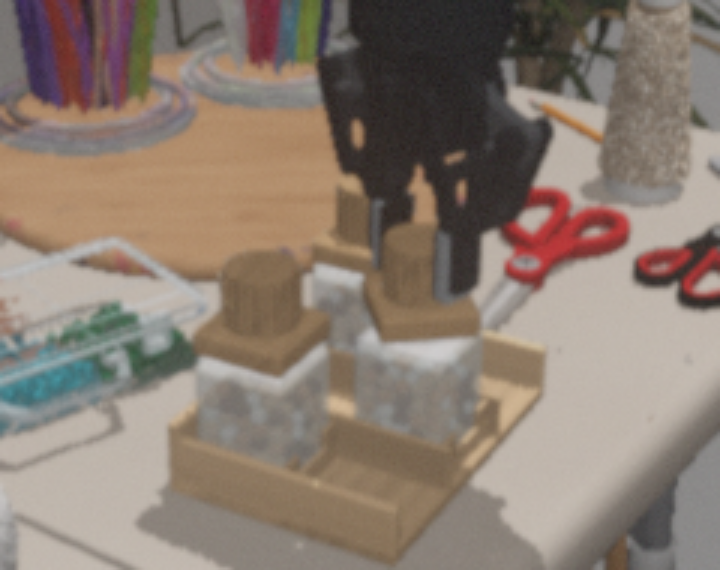

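Request:
send_rows:
  steps:
    - [[0.8,0,0,-0.0001,-0.09],[0.8,0,0,-0.0001,-0.18],[0.8,0,0,-0.0002,-0.27],[0.8,0,0,-0.0002,-0.36]]

```text
t: 5.78
tcp_pos: [0.4282, 0.3046, 0.0993]
tool_rot: [-0.696, 0.125, 0.696, 0.125]
force: [-0.4, 0.7, 3.6]
finger_gap: 0.421
```

```bash
python3 rd.py
```

```text
t5.78 yaw 159.66 tcp [0.4282 0.3046 0.0993] F [-0.36  0.68  3.63] M [0.087 0.223 0.319] tau6 -0.169 q6 -2.381 qd6 0.713 gap 0.421
```

Request:
send_rows:
  steps:
    - [[0.8,0,0,-0.0001,-0.09],[0.8,0,0,-0.0001,-0.18],[0.8,0,0,-0.0002,-0.27],[0.8,0,0,-0.0002,-0.36]]

```text
t: 6.28
tcp_pos: [0.428, 0.3047, 0.099]
tool_rot: [-0.662, 0.248, 0.663, 0.247]
force: [-1.4, 0.3, 4.1]
finger_gap: 0.415
```

```bash
python3 rd.py
```

```text
t6.28 yaw 139.02 tcp [0.428  0.3047 0.099 ] F [-1.39  0.26  4.11] M [0.12  0.297 0.34 ] tau6 -0.169 q6 -2.021 qd6 0.712 gap 0.415
```

Request:
send_rows:
  steps:
    - [[0.8,0,0,-0.0001,-0.09],[0.8,0,0,-0.0001,-0.18],[0.8,0,0,-0.0002,-0.27]]

```text
t: 6.65
tcp_pos: [0.4279, 0.3048, 0.0989]
tool_rot: [-0.623, 0.334, 0.623, 0.334]
force: [-2.6, 1.1, 4.4]
finger_gap: 0.421
```

```bash
python3 rd.py
```

```text
t6.65 yaw 123.55 tcp [0.4279 0.3048 0.0989] F [-2.64  1.07  4.37] M [0.237 0.34  0.327] tau6 -0.169 q6 -1.751 qd6 0.713 gap 0.421
```

Request:
send_rows:
  steps:
    - [[0.8,0,0,-0.0001,-0.09],[0.8,0,0,-0.0001,-0.18],[0.8,0,0,-0.0002,-0.27]]

```text
t: 7.02
tcp_pos: [0.4279, 0.305, 0.0987]
tool_rot: [-0.572, 0.415, 0.573, 0.415]
force: [-1.7, 1.5, 5.3]
finger_gap: 0.418
```

```bash
python3 rd.py
```

```text
t7.03 yaw 108.07 tcp [0.4279 0.305  0.0987] F [-1.74  1.53  5.33] M [0.301 0.405 0.328] tau6 -0.168 q6 -1.481 qd6 0.714 gap 0.418
```

Request:
send_rows:
  steps:
    - [[0.8,0,0,-0.0001,-0.09],[0.8,0,0,-0.0001,-0.18],[0.8,0,0,-0.0002,-0.27]]

```text
t: 7.4
tcp_pos: [0.4279, 0.3052, 0.0985]
tool_rot: [-0.511, 0.488, 0.512, 0.489]
force: [-2.2, 2.9, 4.2]
finger_gap: 0.42
```

```bash
python3 rd.py
```

```text
t7.40 yaw 92.59 tcp [0.4279 0.3052 0.0985] F [-2.19  2.94  4.17] M [0.409 0.429 0.314] tau6 -0.168 q6 -1.211 qd6 0.713 gap 0.420
```

Request:
send_rows:
  steps:
    - [[0.8,0,0,-0.0001,-0.09],[0.8,0,0,-0.0001,-0.18]]

```text
t: 7.65
tcp_pos: [0.4279, 0.3053, 0.0984]
tool_rot: [-0.465, 0.532, 0.466, 0.533]
force: [-3.1, 2.7, 4.4]
finger_gap: 0.419
```

```bash
python3 rd.py
```

```text
t7.65 yaw 82.27 tcp [0.4279 0.3053 0.0984] F [-3.12  2.71  4.39] M [0.483 0.393 0.301] tau6 -0.168 q6 -1.031 qd6 0.712 gap 0.419
```

Request:
send_rows:
  steps:
    - [[0.8,0,0,-0.0001,-0.09],[0.8,0,0,-0.0001,-0.18]]

```text
t: 7.9
tcp_pos: [0.428, 0.3054, 0.0983]
tool_rot: [-0.415, 0.572, 0.416, 0.572]
force: [-2.8, 3.3, 4.1]
finger_gap: 0.42
```

```bash
python3 rd.py
```

```text
t7.90 yaw 71.96 tcp [0.428  0.3054 0.0983] F [-2.81  3.28  4.11] M [0.579 0.444 0.236] tau6 -0.168 q6 -0.851 qd6 0.713 gap 0.420
```

Request:
send_rows:
  steps:
    - [[0.8,0,0,-0.0001,-0.09],[0.8,0,0,-0.0001,-0.18]]

```text
t: 8.15
tcp_pos: [0.428, 0.3056, 0.0982]
tool_rot: [-0.362, 0.607, 0.363, 0.607]
force: [-2.8, 4.0, 3.7]
finger_gap: 0.42
```

```bash
python3 rd.py
```

```text
t8.15 yaw 61.64 tcp [0.428  0.3056 0.0982] F [-2.83  4.03  3.71] M [0.663 0.436 0.312] tau6 -0.168 q6 -0.671 qd6 0.713 gap 0.420
```

Request:
send_rows:
  steps:
    - [[0.8,0,0,-0.0001,-0.09],[0.8,0,0,-0.0001,-0.18]]

```text
t: 8.4
tcp_pos: [0.4281, 0.3057, 0.0981]
tool_rot: [-0.306, 0.637, 0.307, 0.638]
force: [-2.6, 3.9, 4.9]
finger_gap: 0.421
```

```bash
python3 rd.py
```

```text
t8.40 yaw 51.32 tcp [0.4281 0.3057 0.0981] F [-2.59  3.88  4.94] M [0.7   0.392 0.3  ] tau6 -0.168 q6 -0.491 qd6 0.714 gap 0.421
```

Request:
send_rows:
  steps:
    - [[0.8,0,0,-0.0001,-0.09],[0.8,0,0,-0.0001,-0.18]]

```text
t: 8.65
tcp_pos: [0.4281, 0.3058, 0.098]
tool_rot: [-0.247, 0.662, 0.248, 0.663]
force: [-2.9, 4.9, 4.1]
finger_gap: 0.42
```

```bash
python3 rd.py
```

```text
t8.65 yaw 41.01 tcp [0.4281 0.3058 0.098 ] F [-2.91  4.92  4.11] M [0.679 0.365 0.294] tau6 -0.169 q6 -0.311 qd6 0.713 gap 0.420
```

Request:
send_rows:
  steps:
    - [[0.8,0,0,-0.0001,-0.09],[0.8,0,0,-0.0001,-0.18]]

```text
t: 8.9
tcp_pos: [0.4283, 0.3059, 0.0979]
tool_rot: [-0.186, 0.682, 0.188, 0.682]
force: [-3.1, 4.9, 2.6]
finger_gap: 0.421
```

```bash
python3 rd.py
```

```text
t8.90 yaw 30.69 tcp [0.4283 0.3059 0.0979] F [-3.13  4.9   2.61] M [0.704 0.412 0.295] tau6 -0.169 q6 -0.131 qd6 0.713 gap 0.421
```

Request:
send_rows:
  steps:
    - [[0.8,0,0,-0.0001,-0.09],[0.8,0,0,-0.0001,-0.18]]

```text
t: 9.15
tcp_pos: [0.4284, 0.3059, 0.0978]
tool_rot: [-0.124, 0.696, 0.126, 0.696]
force: [-1.2, 4.6, 3.6]
finger_gap: 0.421
```

```bash
python3 rd.py
```

```text
t9.15 yaw 20.38 tcp [0.4284 0.3059 0.0978] F [-1.2   4.59  3.6 ] M [0.734 0.349 0.282] tau6 -0.168 q6 0.049 qd6 0.715 gap 0.421
```

Request:
send_rows:
  steps:
    - [[0.8,0,0,-0.0001,-0.09],[0.8,0,0,-0.0001,-0.18]]

```text
t: 9.4
tcp_pos: [0.4285, 0.306, 0.0978]
tool_rot: [-0.061, 0.704, 0.063, 0.705]
force: [-0.5, 4.8, 3.3]
finger_gap: 0.421
```

```bash
python3 rd.py
```

```text
t9.40 yaw 10.07 tcp [0.4285 0.306  0.0978] F [-0.47  4.83  3.25] M [0.783 0.339 0.341] tau6 -0.152 q6 0.229 qd6 0.714 gap 0.421
```

Request:
send_rows:
  steps:
    - [[0.8,0,0,-0.0001,-0.09],[0.8,0,0,-0.0001,-0.18]]

```text
t: 9.65
tcp_pos: [0.4286, 0.306, 0.0977]
tool_rot: [0.002, 0.707, -0.001, 0.707]
force: [-1.2, 5.0, 2.7]
finger_gap: 0.426
```

```bash
python3 rd.py
```

```text
t9.65 yaw -0.24 tcp [0.4286 0.306  0.0977] F [-1.21  5.05  2.72] M [0.761 0.29  0.355] tau6 -0.136 q6 0.409 qd6 0.713 gap 0.426
```

Request:
send_rows:
  steps:
    - [[0.8,0,0,-0.0001,-0.09],[0.8,0,0,-0.0001,-0.18]]

```text
t: 9.9
tcp_pos: [0.4288, 0.306, 0.0976]
tool_rot: [0.066, 0.704, -0.064, 0.705]
force: [-0.6, 4.6, 2.6]
finger_gap: 0.417
```

```bash
python3 rd.py
```

```text
t9.90 yaw -10.54 tcp [0.4288 0.306  0.0976] F [-0.61  4.58  2.58] M [0.77  0.304 0.351] tau6 -0.120 q6 0.589 qd6 0.714 gap 0.417
```

Request:
send_rows:
  steps:
    - [[0.8,0,0,-0.0001,-0.09],[0.8,0,0,-0.0001,-0.18],[0.8,0,0,-0.0002,-0.27],[0.8,0,0,-0.0003,-0.36],[0.8,0,0,-0.0003,-0.42],[0.8,0,0,-0.0003,-0.42]]

```text
t: 10.65
tcp_pos: [0.4291, 0.3059, 0.0974]
tool_rot: [0.21, 0.675, -0.208, 0.676]
force: [-0.8, 5.2, 4.2]
finger_gap: 0.422
```

```bash
python3 rd.py; python3 - <<'E'
from h import *
im=manip.snapshot("wrist");cv2.imwrite("pics/w4.png",im[:,:,::-1])
im=manip.snapshot("scene");cv2.imwrite("pics/s4.png",cv2.resize(im[195:335,290:430,::-1],(600,600),interpolation=cv2.INTER_CUBIC))
im=manip.snapshot("top");cv2.imwrite("pics/t4.png",cv2.resize(im[205:330,260:410,::-1],(720,600),interpolation=cv2.INTER_CUBIC))
E
```

```text
t10.65 yaw -34.46 tcp [0.4291 0.3059 0.0974] F [-0.83  5.21  4.21] M [0.923 0.23  0.204] tau6 0.257 q6 1.006 qd6 -0.008 gap 0.422
```

View pics/w4.png

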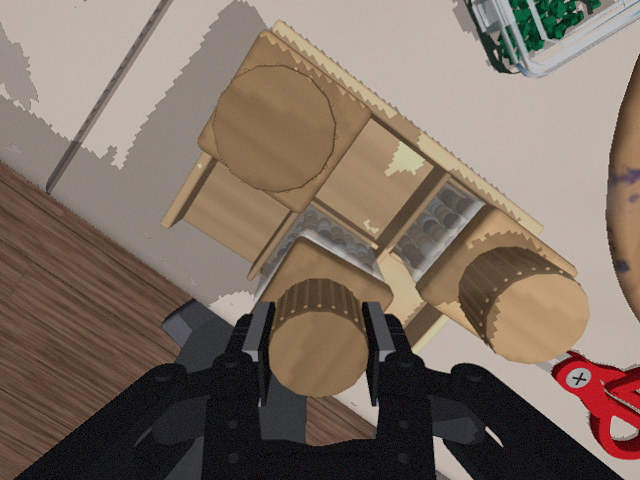

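View pics/s4.png

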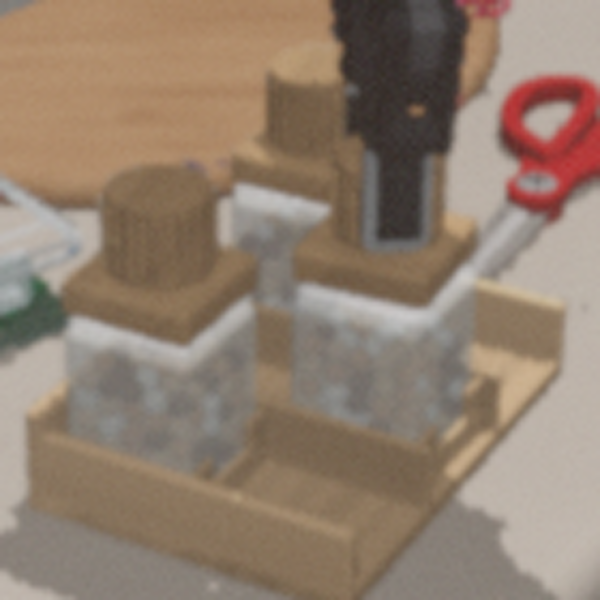

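View pics/t4.png

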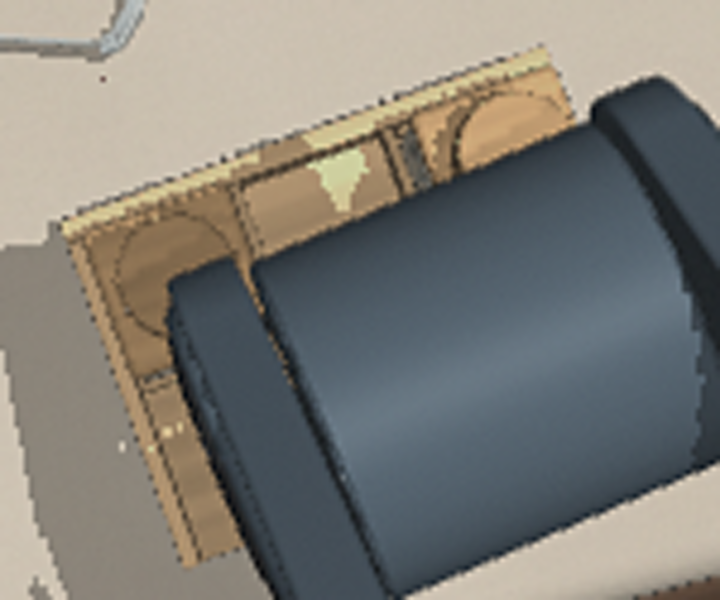

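```bash
python3 - <<'E'
import cv2
im=cv2.imread("pics/w4.png")[180:330,230:410]
cv2.imwrite("pics/w4z.png",cv2.resize(im,(720,600),interpolation=cv2.INTER_CUBIC))
E
```

```text
(no output)
```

View pics/w4z.png

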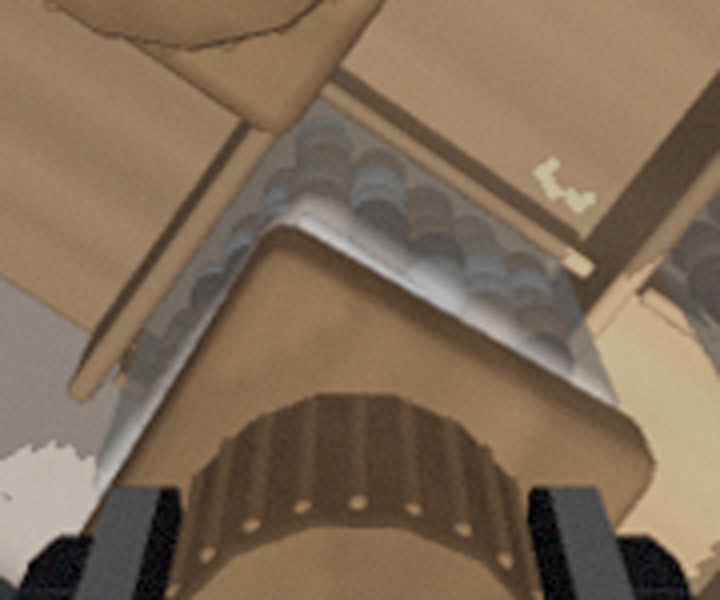

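```bash
python3 - <<'E'
from h import *
T,s=wristT()
z=lambda l:np.array(l)/4.0+[230,180]
def ang(pts,h,raw=False):
    l=atz('wrist',np.array(pts,float) if raw else z(pts),h,T);d=l[1]-l[0];return np.linalg.norm(d),np.degrees(np.arctan2(d[1],d[0]))%90
print('lid far',ang([(320,235),(600,390)],.095)); print('lid left',ang([(255,250),(105,485)],.095))
print('sled edge',ang([(330,88),(575,270)],.02)); print('wallL',ang([(245,125),(75,390)],.04))
print('back stop',ang([(276,22),(541,231)],.04,True))
print('nbr1 lid',ang([(262,33),(371,112)],.093,True))
E
```

```text
lid far (np.float64(0.033509900965492265), np.float64(25.219798725082086))
lid left (np.float64(0.03096466099110193), np.float64(23.481561146860145))
sled edge (np.float64(0.04694539269144801), np.float64(18.316956940301395))
wallL (np.float64(0.04630570116362052), np.float64(22.592837494086922))
back stop (np.float64(0.1745723883150286), np.float64(20.00893402938688))
nbr1 lid (np.float64(0.04645829917339387), np.float64(21.86849405368568))
```

Request:
send_rows:
  steps:
    - [[0.8,0,0,0,-0.06],[0.8,0,0,0,-0.062],[0.8,0,0,0,-0.062],[0.8,0,0,0,-0.062]]

```text
t: 11.3
tcp_pos: [0.4291, 0.3058, 0.0974]
tool_rot: [0.231, 0.668, -0.229, 0.669]
force: [-0.7, 5.2, 3.3]
finger_gap: 0.421
```

```bash
python3 rd.py
```

```text
t11.30 yaw -37.99 tcp [0.4291 0.3058 0.0974] F [-0.67  5.2   3.32] M [0.987 0.159 0.295] tau6 0.266 q6 1.068 qd6 -0.001 gap 0.421
```

Request:
send_rows:
  steps:
    - [[0.35,0,0,0,0],[0.35,0,0,0,0],[0.35,0,0,0,0],[0.35,0,0,0.02,0],[0.35,0,0,0.06,0.15],[0.35,0,0,0.09,0.3],[0.35,0,0,0.11,0.45],[0.35,0,0,0.11,0.6]]

```text
t: 12.3
tcp_pos: [0.4295, 0.3047, 0.2088]
tool_rot: [0.021, 0.705, -0.02, 0.708]
force: [-0.6, 0.2, -1.0]
finger_gap: 0.649
```

Request:
send_rows:
  steps:
    - [[0.35,0,0,0,0.15],[0.35,0,0,0,0.3],[0.35,0,0,0,0.42],[0.35,0,0,0,0.42]]

```text
t: 12.8
tcp_pos: [0.4283, 0.3042, 0.2068]
tool_rot: [-0.125, 0.696, 0.125, 0.696]
force: [-0.7, -0.2, -0.7]
finger_gap: 0.65
```

```bash
python3 rd.py;python3 - <<'E'
from h import *
T,s=wristT();np.save("w5T.npy",T)
im=manip.snapshot("wrist");cv2.imwrite("pics/w5.png",im[:,:,::-1])
E
```

```text
t12.80 yaw 20.31 tcp [0.4283 0.3042 0.2068] F [-0.66 -0.16 -0.69] M [-0.001  0.053 -0.03 ] tau6 -0.199 q6 0.050 qd6 0.032 gap 0.650
```

View pics/w5.png

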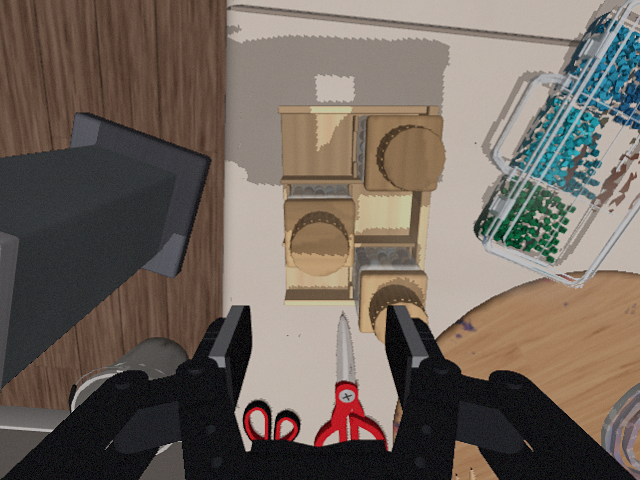

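```bash
python3 - <<'E'
import cv2
im=cv2.imread("pics/w5.png")[170:290,275:395]
cv2.imwrite("pics/w5z.png",cv2.resize(im,(600,600),interpolation=cv2.INTER_CUBIC))
E
```

```text
(no output)
```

View pics/w5z.png

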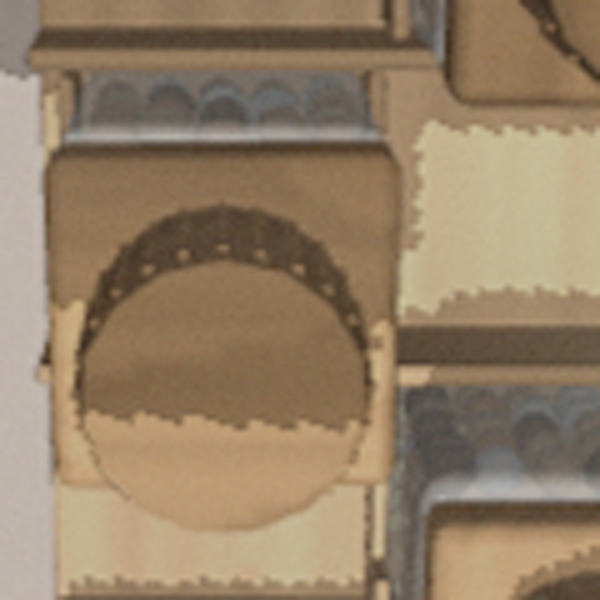

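Request:
send_rows:
  steps:
    - [[0.35,0,0.001,-0.05,0],[0.35,0,0.001,-0.08,0],[0.35,0,0.001,-0.097,0],[0.35,0,0.001,-0.105,0],[0.5,0,0.001,-0.107,0],[0.7,0,0.001,-0.107,0],[0.7,0,0.001,-0.107,0],[0.7,0,0.001,-0.107,0]]
  grip_force: 40

```text
t: 13.85
tcp_pos: [0.4286, 0.3056, 0.1004]
tool_rot: [-0.125, 0.696, 0.125, 0.696]
force: [0.6, -0.6, -2.5]
finger_gap: 0.431
```

```bash
python3 rd.py
```

```text
t13.85 yaw 20.39 tcp [0.4286 0.3056 0.1004] F [ 0.56 -0.57 -2.47] M [-0.046  0.042 -0.031] tau6 -0.016 q6 0.051 qd6 -0.000 gap 0.431
```

Request:
send_rows:
  steps:
    - [[0.7,0.0028,0.001,0,0],[0.7,0.0056,0.0021,0,0],[0.7,0.0084,0.0031,0,0],[0.7,0.0113,0.0042,0,0],[0.7,0.0141,0.0052,0,0],[0.7,0.0169,0.0062,0,0],[0.7,0.0197,0.0073,0,0],[0.7,0.0225,0.0083,0,0]]

```text
t: 14.85
tcp_pos: [0.4513, 0.314, 0.1001]
tool_rot: [-0.125, 0.696, 0.125, 0.696]
force: [-1.6, -1.6, 2.1]
finger_gap: 0.43
```

```bash
python3 rd.py
```

```text
t14.85 yaw 20.40 tcp [0.4513 0.314  0.1001] F [-1.61 -1.57  2.11] M [-0.167  0.283 -0.068] tau6 -0.018 q6 0.049 qd6 -0.004 gap 0.430
```

Request:
send_rows:
  steps:
    - [[0.7,0.0028,0.001,0,0],[0.7,0.0056,0.0021,0,0],[0.7,0.0084,0.0031,0,0],[0.7,0.0113,0.0042,0,0],[0.7,0.0141,0.0052,0,0],[0.7,0.0169,0.0062,0,0],[0.7,0.0188,0.0069,0,0]]

```text
t: 15.72
tcp_pos: [0.4699, 0.3208, 0.0999]
tool_rot: [-0.125, 0.696, 0.125, 0.696]
force: [-1.6, -0.6, 1.5]
finger_gap: 0.43
```

```bash
python3 rd.py
```

```text
t15.72 yaw 20.40 tcp [0.4699 0.3208 0.0999] F [-1.65 -0.55  1.55] M [-0.124  0.152  0.002] tau6 -0.017 q6 0.047 qd6 -0.002 gap 0.430
```

Request:
send_rows:
  steps:
    - [[0.7,0.0014,0.0005,0,0],[0.7,0.0028,0.001,0,0],[0.7,0.0042,0.0016,0,0],[0.7,0.0056,0.0021,0,0]]

```text
t: 16.23
tcp_pos: [0.4754, 0.3228, 0.1]
tool_rot: [-0.125, 0.696, 0.125, 0.696]
force: [-1.6, -0.5, 2.1]
finger_gap: 0.425
```

```bash
python3 rd.py
```

```text
t16.23 yaw 20.40 tcp [0.4754 0.3228 0.1   ] F [-1.64 -0.54  2.05] M [-0.096  0.187 -0.028] tau6 -0.018 q6 0.046 qd6 -0.004 gap 0.425
```

Request:
send_rows:
  steps:
    - [[0.7,0.0009,0.0004,0,0],[0.7,0.0019,0.0007,0,0]]

```text
t: 16.48
tcp_pos: [0.4773, 0.3235, 0.1]
tool_rot: [-0.125, 0.696, 0.125, 0.696]
force: [-1.2, -1.3, 1.0]
finger_gap: 0.428
```

```bash
python3 rd.py
```

```text
t16.48 yaw 20.40 tcp [0.4773 0.3235 0.1   ] F [-1.17 -1.35  0.98] M [-0.132  0.204 -0.038] tau6 -0.017 q6 0.046 qd6 -0.002 gap 0.428
```

Request:
send_rows:
  steps:
    - [[0.7,0.0009,0.0004,0,0],[0.7,0.0019,0.0007,0,0]]

```text
t: 16.73
tcp_pos: [0.4792, 0.3242, 0.1]
tool_rot: [-0.125, 0.696, 0.125, 0.696]
force: [-2.8, -0.9, 1.3]
finger_gap: 0.431
```

```bash
python3 rd.py
```

```text
t16.73 yaw 20.40 tcp [0.4792 0.3242 0.1   ] F [-2.78 -0.87  1.25] M [-0.096  0.231 -0.013] tau6 -0.017 q6 0.046 qd6 -0.001 gap 0.431
```

Moved about 54 mm; still friction only, so I creep on until the stop is felt.

Request:
send_rows:
  steps:
    - [[0.7,0.0005,0.0002,0,0],[0.7,0.0009,0.0004,0,0]]

```text
t: 16.98
tcp_pos: [0.4801, 0.3246, 0.1]
tool_rot: [-0.125, 0.696, 0.125, 0.696]
force: [-0.5, -1.2, 1.3]
finger_gap: 0.431
```

Request:
send_rows:
  steps:
    - [[0.7,0.0005,0.0002,0,0],[0.7,0.0009,0.0004,0,0]]

```text
t: 17.23
tcp_pos: [0.481, 0.3249, 0.1]
tool_rot: [-0.125, 0.696, 0.125, 0.696]
force: [-0.7, -1.5, 0.7]
finger_gap: 0.432
```

```bash
python3 rd.py
```

```text
t17.23 yaw 20.40 tcp [0.481  0.3249 0.1   ] F [-0.65 -1.53  0.72] M [-0.225  0.154  0.01 ] tau6 -0.022 q6 0.046 qd6 0.000 gap 0.432
```

Request:
send_rows:
  steps:
    - [[0.7,0.0005,0.0002,0,0],[0.7,0.0009,0.0004,0,0]]

```text
t: 17.48
tcp_pos: [0.4812, 0.325, 0.0999]
tool_rot: [-0.125, 0.696, 0.125, 0.695]
force: [-3.1, -3.0, 2.6]
finger_gap: 0.426
```

```bash
python3 rd.py
```

```text
t17.48 yaw 20.40 tcp [0.4812 0.325  0.0999] F [-3.12 -3.03  2.58] M [-0.433  0.36  -0.044] tau6 -0.022 q6 0.046 qd6 -0.002 gap 0.426
```

Request:
send_rows:
  steps:
    - [[0.7,0.0006,0.0002,0,0],[0.7,0.0011,0.0004,0,0],[0.7,0.0011,0.0004,0,0]]

```text
t: 17.85
tcp_pos: [0.4813, 0.3251, 0.0999]
tool_rot: [-0.126, 0.697, 0.125, 0.695]
force: [-4.2, -3.3, 3.9]
finger_gap: 0.425
```

```bash
python3 rd.py
```

```text
t17.85 yaw 20.41 tcp [0.4813 0.3251 0.0999] F [-4.15 -3.29  3.93] M [-0.509  0.62   0.034] tau6 -0.024 q6 0.046 qd6 -0.000 gap 0.425
```

Request:
send_rows:
  steps:
    - [[0.35,0,0,0,0],[0.35,0,0,0,0],[0.35,0,0,0,0],[0.35,0,0,0.01,0],[0.35,0,0,0.04,0],[0.35,0,0,0.08,0],[0.35,0,0,0.12,0],[0.35,0,0,0.12,0]]

```text
t: 18.85
tcp_pos: [0.4855, 0.327, 0.2245]
tool_rot: [-0.124, 0.693, 0.126, 0.699]
force: [-0.4, 0.4, -0.3]
finger_gap: 0.651
```

Request:
send_rows:
  steps:
    - [[0.35,-0.03,-0.03,0.02,0],[0.35,-0.05,-0.06,0.03,0],[0.35,-0.05,-0.06,0.03,0],[0.35,-0.05,-0.06,0.03,0]]

```text
t: 19.35
tcp_pos: [0.4334, 0.2661, 0.2498]
tool_rot: [-0.125, 0.696, 0.125, 0.696]
force: [0.4, -0.3, -0.1]
finger_gap: 0.653
```

```bash
python3 rd.py;python3 - <<'E'
from h import *
T,s=wristT();np.save("w6T.npy",T)
im=manip.snapshot("wrist");cv2.imwrite("pics/w6.png",im[:,:,::-1])
im=manip.snapshot("scene");cv2.imwrite("pics/s6.png",cv2.resize(im[195:335,290:430,::-1],(600,600),interpolation=cv2.INTER_CUBIC))
E
```

```text
t19.35 yaw 20.37 tcp [0.4334 0.2661 0.2498] F [ 0.4  -0.25 -0.07] M [ 0.015 -0.022 -0.011] tau6 -0.000 q6 -0.025 qd6 0.001 gap 0.653
```

View pics/w6.png

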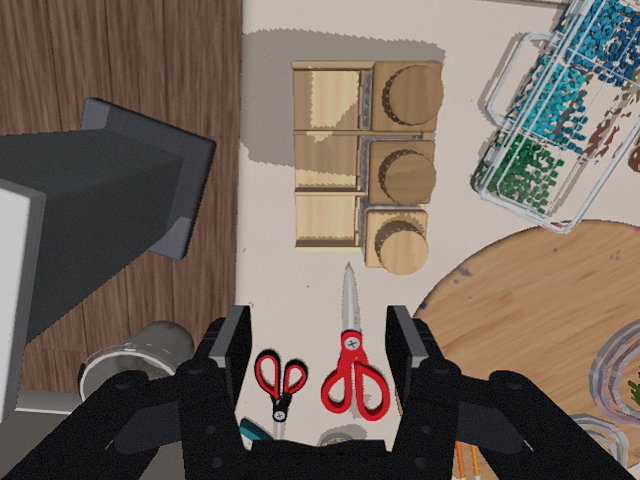

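View pics/s6.png

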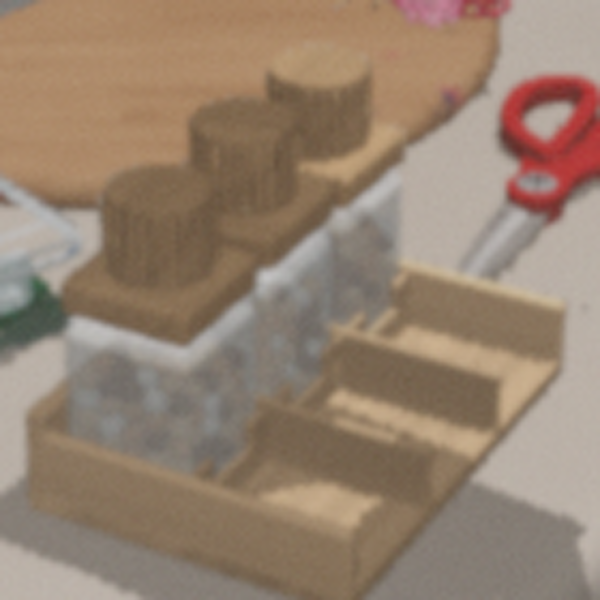

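```bash
python3 - <<'E'
import cv2
im=cv2.imread("pics/w6.png")[50:280,285:455]
cv2.imwrite("pics/w6z.png",cv2.resize(im,(440,595),interpolation=cv2.INTER_CUBIC))
im=cv2.imread("pics/w6.png")[125:225,350:450]
cv2.imwrite("pics/w6y.png",cv2.resize(im,(600,600),interpolation=cv2.INTER_CUBIC))
E
```

```text
(no output)
```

View pics/w6z.png

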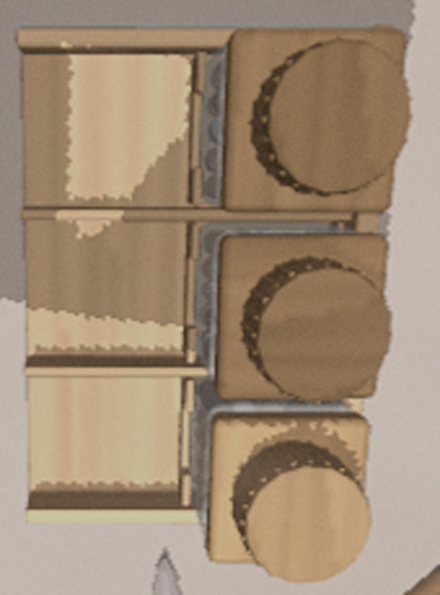

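View pics/w6y.png

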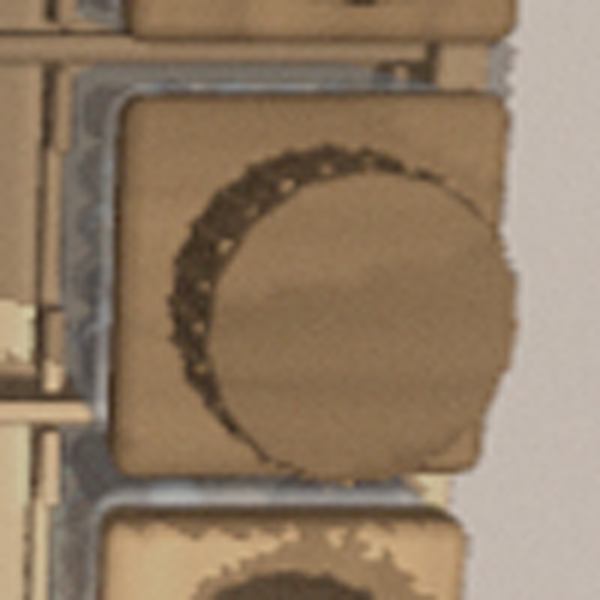

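```bash
python3 rd.py; python3 -c "
from station import manip
print(manip.sign_off())"
```

```text
t19.45 yaw 20.41 tcp [0.4336 0.2664 0.2496] F [ 0.32  0.08 -0.46] M [ 0.035 -0.016 -0.023] tau6 0.001 q6 -0.025 qd6 -0.000 gap 0.652
the job is handed in; nothing more can be done
None
```

The lid is screwed down flush, the jar and sled are home between the neighbours, and the job is handed in at about 19.5 s of the 72 s allowed.

- **Lid:** I turned it about 218° clockwise in a single grip. The wrist joint torque stayed flat, then began to rise at about 0.58 N m a turn from 161°, which I took as first bite. I stopped at the next flush position, about 57° past bite. A wrist picture taken after letting go showed the lid's edges parallel to the jar's sides, by eye within about a degree.
- **Slide:** I re-gripped the knob with the jaws along the lane and pushed 56 mm. The push force was only the lane's friction until the sled reached the back stop, where motion ceased at about 5 N. Then I let go and lifted clear.
- **Last checks:** The final wrist and scene pictures showed the middle lid flush and in line with its neighbours. The neighbours looked in place, judged by eye. The gripper was touching nothing.
- **Readings that disagreed:** The measured wrist moment was too noisy (about 0.03 N m) to place the bite, so I relied on the joint torque. With the lid still short of flush, the camera put it about 4° away and the turn count 3.4°; I turned it a further 3.5°.

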